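# Chuck the badge punch with the slim ring

### The job

Stand the long steel punch upright in the pocket of the small ring chuck and let go of it; then grip only the slim dark middle ring and turn it clockwise, seen from above, until the three jaws hold the punch snugly, without squeezing it hard, and let go. Never touch the fixed rings above and below the slim ring with the gripper, and leave everything else on the table where it is.

Things in the scene. Friction and masses are not known exactly. Their poses are not given: they have to be found in the camera images.
- punch_mid (a point): Centre (half-way up) of the loose long punch: a plain upright bright steel rod, 22 mm diameter, 70 mm tall, about 0.2 kg (varies), both ends chamfered (lower end 3 mm at 45 degrees). Its z axis is the rod's axis. It stands on the table; the tallest and slimmest of the three steel pieces.
- punch: The same punch, origin at the centre of its lower end.
- pocket (a point): Centre of the flat floor of the chuck's round pocket, on the chuck's vertical axis, 14 mm above the table. The pocket is 33 mm wide inside and 44 mm deep, open at the top; the seated punch stands 26 mm out of it. Three brass jaws (8 mm wide, 8 mm high, their middle 38 mm above this floor) reach through the upper ring towards the axis and leave a free circle 27 to 33 mm wide at the start.
- chuck: The whole chuck, fixed to the table; origin on its axis at table height. From the table up: lower ring (0 to 30 mm), slim ring (30 to 42 mm), upper ring (42 to 58 mm).
- lower_ring: Fixed aluminium ring below the slim ring: 84 mm diameter, 30 mm high, origin at its underside centre. Not to be touched by the gripper.
- ring_mid (a point): Centre of the slim dark knurled ring, on the chuck's axis, 36 mm above the table: 60 mm outside diameter, 11 mm high (30.5 to 41.5 mm above the table), wider than the upper ring, so fingers that come down outside the upper ring can take it across its diameter at any yaw. It turns about the vertical; its start angle is unknown.
- slim_ring: The slim ring, origin at its underside centre. Clockwise from above closes the jaws, 5 mm each per rad; they meet the punch after 0.5 to 1.2 rad. Friction 0.2 N m; it stays where left. Free turning gives a steady torque reading; pressing jaws change it by about 1.1 N m per rad. Snug is a change of 0.09 to 0.18 N m, 0.08 to 0.16 rad past first touch; beyond 0.2 rad the punch is marked.
- upper_ring: Fixed aluminium ring above the slim ring: 46 mm diameter, 16 mm high, origin at its underside centre; it carries the three brass jaws, which stick out at most 4 mm from its side. Not to be touched by the gripper.
- flat_die: Loose bystander: flat stepped steel die, 50 mm diameter, 24 mm high, origin at underside centre.
- short_punch: Loose bystander: short steel punch with a foot, 34 mm diameter, 36 mm high, origin at underside centre.
- blanks: Loose bystander: stack of metal badge blanks, 58 mm diameter, 19 mm high, origin at underside centre.
- cup: Loose bystander: paper coffee cup with black lid, 80 mm diameter, 111 mm high, origin at underside centre.
- glue: Loose bystander: glue stick lying down, 27 mm thick, 105 mm long, origin on its axis at one end.
- magnet_box: Loose bystander: open cardboard box, 90 by 120 by 50 mm high, origin at underside centre.
Things that resemble listed ones, but are neither listed nor needed, are in the scene too. Leave any purple or red look-alike of the punch alone.

How it is judged:
On the way:
1. the long punch stands in the chuck's pocket, let go, with the jaws not yet pressing it (horizontal distance between punch_mid and pocket below 0.006 m and z of punch_mid in the frame of pocket below 0.038 m and angle between punch_mid's own z axis and vertical below 0.15 rad and contact force between the fingers and punch below 0.2 N and contact force between upper_ring and punch below 2 N), for 0.2 s.
At the end, for the whole second after the job is handed in: The long punch stands upright on the floor of the chuck's pocket (within 0.05 rad, its lower end at most 2.5 mm above the floor), centred within 1.5 mm, at rest, pressed by the jaws with 12 to 50 N in sum over the three (horizontal distance between punch_mid and pocket below 0.0015 m and z of punch_mid in the frame of pocket below 0.0375 m and angle between punch_mid's own z axis and vertical below 0.05 rad and linear speed of punch below 0.01 m/s and contact force between upper_ring and punch between 12 and 50 N); the robot touches nothing.
It fails at once if the gripper or arm presses on the fixed lower ring (more than 1 N) (contact force between any of the fingers, the arm and lower_ring above 1 N).
It fails at once if the gripper or arm presses on the fixed upper ring or its jaws (more than 1 N) (contact force between any of the fingers, the arm and upper_ring above 1 N).
It fails at once if the jaws squeeze the punch hard (more than 55 N in sum) (contact force between upper_ring and punch above 55 N).
It fails at once if another loose thing is moved by more than 20 mm (distance of any of flat_die, short_punch, blanks, cup, glue, magnet_box from where it was at the start of the episode above 0.02 m).
It also fails if it takes over 72 s, if anything falls off the work surface, if the arm or the gripper's body presses on something with over 40 N, if the wrist force passes 120 N, or if a joint passes its speed limit or range.

### The arm

A 7-joint arm with a two-finger parallel gripper is mounted at the origin on the work surface. World frame = base frame: x ahead of the robot, y to its left, z up, the work surface at z = 0. Lengths are in m, angles in rad, forces in N, time in s.
With the tool pointing down it reaches from about 0.4 to 0.9 m from the base axis. Payload 5.5 kg.
Tool frame: the origin (TCP) lies at the very end of the fingers, on their centre line; the grasp point (between the pads) lies 19 mm behind it; z points along the fingers, y is the line along which they close (so a half turn about z gives the same grasp; the last joint's range is limited). The gripper opens to 85 mm and grips with 20 to 120 N. Pads are 22 mm wide; open, the fingers measure 114 mm over their backs; the gripper's body (76 mm by 85 mm) begins 54 mm behind the grasp point. The pads swing forward as they close: fully open they stand 13 mm farther back than shut.
Start: joints at [-0.982, 0.501, -0.427, 1.55, 0.221, 1.138, -0.21], TCP at [0.208, 0.616, 0.231] pointing down, gripper open.
Joint ranges: [-2.88, 2.88], [-0.31, 2.03], [-1.54, 1.56], [0.2, 2.42], [-1.41, 4.55], [0.19, 2.02], [-2.57, 2.57]. Speed limits (rad/s): [2.57, 2.57, 3.14, 3.14, 3.14, 3.14, 3.14].

### API

Orientations are given as a rotation vector (axis times angle).
In Python, from station import get_state, capture, finish_job gives the robot as it stands.
- The arm moves only by the tool jog_arm, never from a script. Its argument "targets" is a list that holds one entry, the list of rows, each a list of 5 numbers: the shift along the tool's x, y, z scaled (see below), then the turn about the tool's z scaled (see below), then the closure, from 0 (fully open) to 1 (shut). In form: [[[dx, dy, dz, yaw, fingers], ...]]. A call has 1 to 20 rows; each row is the pose to reach, as a shift and turn from the pose commanded when the call began, along the tool's axes at that moment; what a row does not reach only later rows make up. The controller multiplies each number of a shift by 750 mm and each number of a turn by pi/2 rad. A row lasts 1/10 s, in which the tool goes at most 50 mm and 8.59 degrees, less where a joint would pass 70% of its speed; a pose out of reach is approached as far as the arm can. A call with a number of a shift or a turn outside -1 to 1 is refused whole. A call with a gripper value outside its range is refused whole. The fingers move at their own pace and stop on an object; the grip force is fixed at half the most. Time passes only in rows, so rows that repeat a pose let the fingers close. It gives the time, the measured TCP pose, the force, the opening and the grip force at its end, in the units of the state.
- get_state(): the state, without advancing time (a new reading comes with each control period).
- capture(name): name is "scene" or "top"; returns a dict with "color" (400x640x3 uint8, blue, green, red), "mtx" (3x3 intrinsics, pixels), "cam_to_world" (4x4, takes a point from camera to world coordinates). Camera axes: x right, y up, looking along -z (the intrinsics and any distortion apply to the point x, -y, -z); pixel columns grow to the right and rows downward; lengths in m; the calibration is good to about 2 mm. A picture is of the moment at which its call begins. There is no depth.
- finish_job(): hands the job in; it is judged then, once.
The state is a dict: "time_s": time; "q": joint angles; "qd": joint speeds; "joint_torque": joint torques, N m; "position": TCP position; "eef_rot": TCP orientation; "force": force on the tool from outside, world axes, zero at the start; "ft_torque": the same for the moment, N m; "gripper_width": finger opening in m; "grip_force": force on a finger pad.
Only numpy, scipy, OpenCV 4.12 (cv2) and the standard library are available. Lean on these libraries where they do the work, as an engineer would, in place of code of your own. Each camera call takes 0.05 s, during which the arm holds its last target. There are 200 camera calls.

## Working session

There is one attempt and no reset: what is moved stays moved. The work goes in short steps, Python scripts to look and compute and a tool call to move; the robot and the scene stay as the last step left them, time stands still between calls to the robot, and variables do not carry over. Pictures are saved under pics/ and viewed, at most 12 in all, crops included, and the job is handed in when it is done.

Besides the shell and the picture viewer there is one more tool, called by a JSON object that holds its "name" and its "arguments", one argument or row to a line. jog_arm: Moves the arm, as the interface text tells. Shifts and turns lie within -1 to 1; 1 stands for 750 mm of shift or pi/2 rad of turn. Its arguments: {"type":"object","properties":{"targets":{"type":"array","items":{"type":"array","items":{"type":"array","items":{"type":"number"}}}}},"required":["targets"]}

```bash
mkdir -p pics
python3 - <<'E'
from station import *
import cv2,numpy as np
s=get_state()
for k in s: print(k,np.round(s[k],4))
for n in("scene","top"):
    c=capture(n); cv2.imwrite(f"pics/{n}0.png",c["color"]); np.savez(f"{n}0.npz",m=c["mtx"],T=c["cam_to_world"]); print(c.keys(),c["mtx"],np.round(c["cam_to_world"],4))
E
```

```text
time_s 0.0
q [-0.9818  0.5019 -0.4268  1.5515  0.2208  1.1383 -0.2103]
qd [-0.0002 -0.0002 -0.0012  0.0013  0.0016 -0.0002 -0.0013]
joint_torque [ 5.00000e-04 -5.69511e+01 -5.81540e+00 -2.80929e+01  1.06000e-02
  1.20000e-02  0.00000e+00]
position [0.2078 0.6151 0.2303]
eef_rot [-5.0930e-01 -3.0996e+00  3.0000e-03]
force [-0.4798 -0.0021  0.1775]
ft_torque [ 0.0315 -0.0338  0.0403]
grip_force 0.0
gripper_width 0.0853
dict_keys(['color', 'mtx', 'cam_to_world']) [[440.92821779   0.         324.74975176]
 [  0.         440.92821779 197.00857224]
 [  0.           0.           1.        ]] [[-0.4584 -0.5691  0.6826  1.2944]
 [ 0.8887 -0.2838  0.3602  0.3756]
 [-0.0112  0.7717  0.6359  0.7763]
 [ 0.      0.      0.      1.    ]]
dict_keys(['color', 'mtx', 'cam_to_world']) [[468.08393302   0.         315.01981275]
 [  0.         468.08393302 207.87368523]
 [  0.           0.           1.        ]] [[ 0.0264  0.9923 -0.1211  0.354 ]
 [-0.9996  0.0254 -0.0096 -0.0544]
 [-0.0065  0.1213  0.9926  1.3956]
 [ 0.      0.      0.      1.    ]]
```

View pics/top0.png

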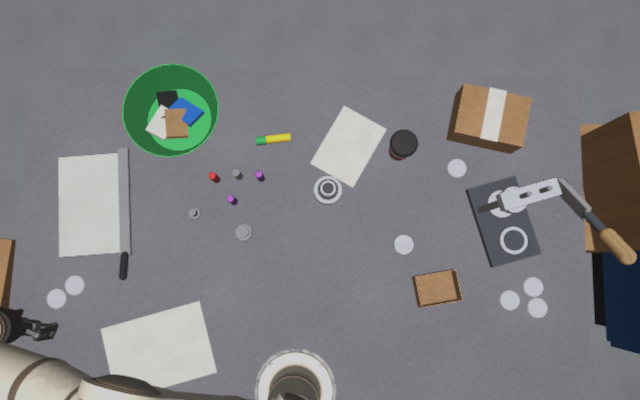

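View pics/scene0.png

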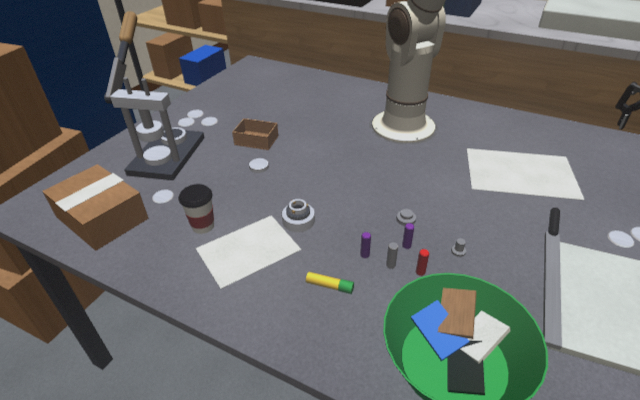

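Top view: the chuck is at about (328,189), the steel punch at (236,174), purple look-alikes at (259,175) and (231,199), and a red one at (213,176). In the scene view the punch is at (392,255) and the chuck at (298,212). Next I'll enlarge crops of both.

Run:
```python
import cv2,numpy as np
t=cv2.imread("pics/top0.png");s=cv2.imread("pics/scene0.png")
def cr(i,x,y,w,h,k): return cv2.resize(i[y:y+h,x:x+w],None,fx=k,fy=k,interpolation=cv2.INTER_CUBIC)
a=np.hstack([cr(t,205,160,66,50,6),cr(t,300,165,66,50,6)])
b=np.hstack([cr(s,360,228,66,50,6),cr(s,270,188,66,50,6)])
cv2.imwrite("pics/crop1.png",np.vstack([a,b])[:600,:800])
```

```text
(no output)
```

View pics/crop1.png

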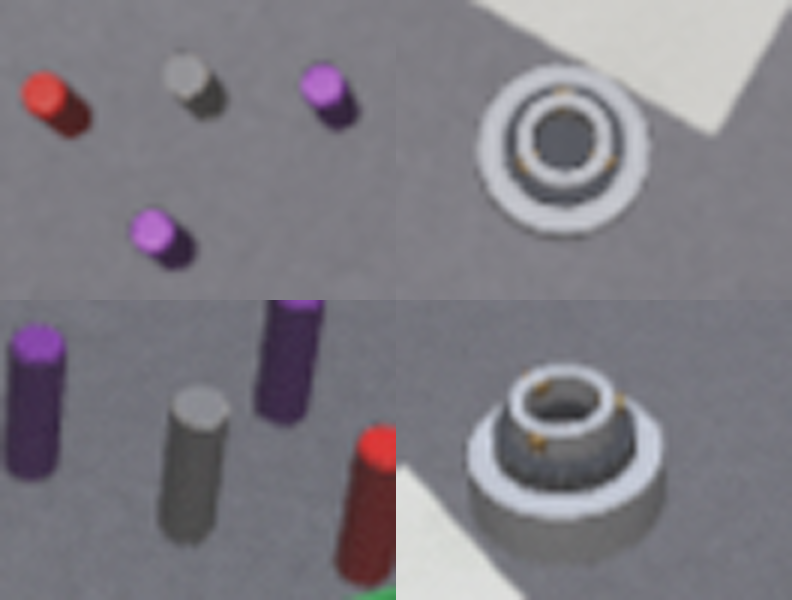

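```bash
cat > h.py <<'E'
import numpy as np
C={n:np.load(f"{n}0.npz") for n in("scene","top")}
def ray(n,u,v):
    m,T=C[n]["m"],C[n]["T"]; d=np.linalg.inv(m)@[u,v,1]; d=T[:3,:3]@[d[0],-d[1],-d[2]]; return T[:3,3],d
def plane(n,u,v,z):
    o,d=ray(n,u,v); return o+d*(z-o[2])/d[2]
def tri(a,b):
    A=[];B=[]
    for n,(u,v) in(("top",a),("scene",b)):
        o,d=ray(n,u,v); d=d/np.linalg.norm(d); P=np.eye(3)-np.outer(d,d);A.append(P);B.append(P@o)
    return np.linalg.lstsq(np.vstack(A),np.hstack(B),rcond=None)[0]
def px(n,p):
    m,T=C[n]["m"],C[n]["T"]; c=T[:3,:3].T@(np.array(p)-T[:3,3]); q=m@[c[0],-c[1],-c[2]]; return q[:2]/q[2]
E
python3 - <<'E'
from h import *
np.set_printoptions(precision=4,suppress=True)
print("punch",plane("top",235.9,172.4,.07),plane("scene",393.1,245.8,.07),tri((235.9,172.4),(393.1,245.8)))
print("upper",plane("top",327.6,187.75,.058),plane("scene",297.4,204.4,.058),tri((327.6,187.75),(297.4,204.4)))
print("lower",plane("top",327.6,189.4,.03),plane("scene",297.8,213.1,.03))
from station import get_state
from scipy.spatial.transform import Rotation as R
print(R.from_rotvec(get_state()["eef_rot"]).as_matrix())
# neighbours
for n,a in(("purple1",(205+323.5/6-.5,160+84/6-.5)),("purple2",(205+152/6-.5,160+231/6-.5)),("red",(205+45/6-.5,160+95/6-.5))): print(n,plane("top",*a,.07))
E
```

```text
punch [0.6129 0.1892 0.07  ] [0.6197 0.189  0.07  ] [0.6143 0.1888 0.065 ]
upper [ 0.5768 -0.0763  0.058 ] [ 0.5799 -0.0794  0.058 ] [ 0.578  -0.0782  0.0568]
lower [ 0.5765 -0.0769  0.03  ] [ 0.5813 -0.0791  0.03  ]
[[-0.9474  0.32   -0.0006]
 [ 0.32    0.9474 -0.0017]
 [ 0.     -0.0018 -1.    ]]
purple1 [0.6113 0.1241 0.07  ]
purple2 [0.538  0.2031 0.07  ]
red [0.6026 0.2577 0.07  ]
```

{"name": "jog_arm", "arguments": {
  "targets": [
    [[-0.697,-0.364,0,0.35,0.35],[-0.697,-0.364,0,0.35,0.35],[-0.697,-0.364,0,0.35,0.35],[-0.697,-0.364,0,0.35,0.35],[-0.697,-0.364,0,0.35,0.35],[-0.697,-0.364,0,0.35,0.35],[-0.697,-0.364,0,0.35,0.35],[-0.697,-0.364,0,0.35,0.35],[-0.697,-0.364,0,0.35,0.35],[-0.697,-0.364,0,0.35,0.35],[-0.697,-0.364,0,0.35,0.35],[-0.697,-0.364,0,0.35,0.35],[-0.697,-0.364,0,0.35,0.35],[-0.697,-0.364,0,0.35,0.35],[-0.697,-0.364,0,0.35,0.35],[-0.697,-0.364,0,0.35,0.35],[-0.697,-0.364,0,0.35,0.35]]
  ]
}}

```text
time_s: 1.8
position: [0.615, 0.1915, 0.2314]
eef_rot: [-1.328, -2.847, -0.001]
force: [1.0, -0.8, -0.1]
gripper_width: 0.0554
grip_force: 0.0
```

```bash
cat >> h.py <<'E'
from station import get_state,capture
from scipy.spatial.transform import Rotation as R
np.set_printoptions(precision=4,suppress=True)
def st():
    s=get_state(); M=R.from_rotvec(s["eef_rot"]).as_matrix()
    print("t",s["time_s"],"p",np.array(s["position"]),"yang",np.arctan2(M[1,1],M[0,1]),"tilt",M[:2,2],"q",np.array(s["q"]),"F",np.array(s["force"]),"T",np.array(s["ft_torque"]),"w",s["gripper_width"],"g",s["grip_force"]); return s,M
def go(x,y,z):
    s,M=st(); print("SCALED",M.T@(np.array([x,y,z])-s["position"])/.75)
E
python3 - <<'E'
from h import *
import cv2
go(.616,.189,.1)
for n in("top","scene"):
    cv2.imwrite(f"pics/{n}1.png",capture(n)["color"])
s,M=st(); print(px("top",s["position"]),px("scene",s["position"]))
E
```

```text
t 1.8 p [0.615  0.1915 0.2314] yang 0.6977829851513545 tilt [-0.0002  0.0005] q [-0.249   0.4595 -0.1291  1.5744  0.0632  1.1119  0.305 ] F [ 0.9637 -0.7696 -0.0983] T [-0.0001  0.0195  0.017 ] w 0.05544167427875998 g 0.0
SCALED [-0.0034 -0.0012  0.1752]
t 1.9 p [0.6154 0.1909 0.2315] yang 0.696867591940777 tilt [0.0001 0.0003] q [-0.2485  0.4595 -0.1286  1.5741  0.0632  1.1119  0.305 ] F [-0.0797 -0.4478 -0.2898] T [-0.0339 -0.0185 -0.0643] w 0.055435705754746975 g 0.0
[224.1936 158.9227] [401.8576 187.7547]
```

{"name": "jog_arm", "arguments": {
  "targets": [
    [[-0.002,-0.001,0.06,0,0.35],[-0.002,-0.001,0.12,0,0.35],[-0.002,-0.001,0.17,0,0.35],[-0.002,-0.001,0.21,0,0.35],[-0.002,-0.001,0.23,0,0.35],[-0.002,-0.001,0.246,0,0.35],[-0.002,-0.001,0.246,0,0.35],[-0.002,-0.001,0.246,0,0.35]]
  ]
}}

```text
time_s: 2.7
position: [0.6173, 0.1887, 0.0481]
eef_rot: [1.331, 2.844, 0.002]
force: [1.0, 0.4, -0.1]
gripper_width: 0.0559
grip_force: 0.0
```

Run:
```python
from h import *
import cv2
go(.616,.189,.047)
i=capture("scene")["color"]; j=capture("top")["color"]
f=lambda i,x,y:cv2.resize(i[y:y+100,x:x+80],None,fx=5,fy=5,interpolation=cv2.INTER_CUBIC)
cv2.imwrite("pics/c2.png",np.hstack([f(i,355,190),f(j,195,120)]))
s=get_state(); print(px("scene",s["position"]))
```

```text
t 2.7 p [0.6173 0.1887 0.0481] yang 0.695347561062879 tilt [0.0019 0.0007] q [-0.2583  0.6734 -0.1104  1.6911  0.0978  0.7805  0.2811] F [ 0.9501  0.407  -0.1401] T [-0.0181  0.0384  0.0119] w 0.055884864580755214 g 0.0
SCALED [ 0.0014 -0.0011  0.0014]
[392.4766 251.8607]
```

View pics/c2.png

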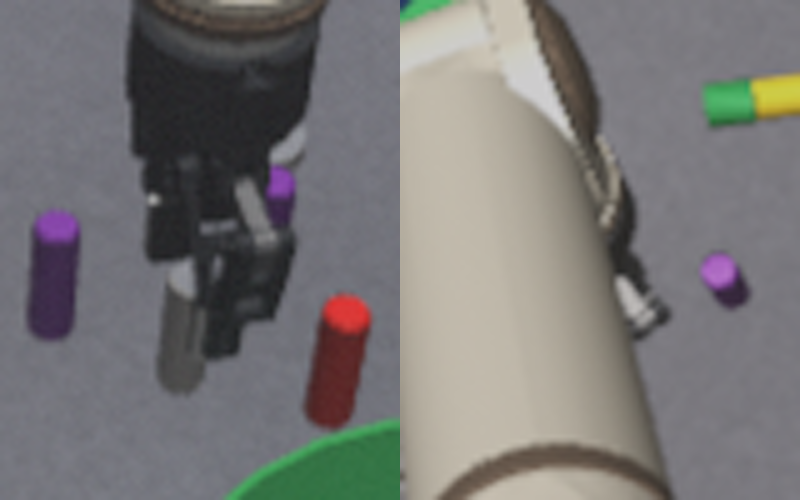

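The punch stands between the open fingers: its axis at tip height is at about px (392.4,251.7), and the TCP projects to (392.5,251.9). I'll close and lift.

{"name": "jog_arm", "arguments": {
  "targets": [
    [[0,0,0,0,1],[0,0,0,0,1],[0,0,0,0,1],[0,0,0,0,1],[0,0,0,0,1],[0,0,0,0,1],[0,0,-0.02,0,1],[0,0,-0.05,0,1],[0,0,-0.1,0,1],[0,0,-0.16,0,1],[0,0,-0.16,0,1]]
  ]
}}

```text
time_s: 3.9
position: [0.6208, 0.1899, 0.1748]
eef_rot: [1.328, 2.837, 0.014]
force: [1.1, 1.7, -2.0]
gripper_width: 0.0197
grip_force: 59.3
```

Run:
```python
from h import *
go(.5785,-.078,.175)
```

```text
t 3.9 p [0.6208 0.1899 0.1748] yang 0.6952075642468942 tilt [0.0119 0.0041] q [-0.2471  0.5154 -0.1253  1.6246  0.0739  0.9936  0.2994] F [ 1.0932  1.6892 -2.019 ] T [ 0.0555 -0.1552  0.016 ] w 0.01970351212147255 g 59.261921807192266
SCALED [-0.2382 -0.2721 -0.0024]
```

{"name": "jog_arm", "arguments": {
  "targets": [
    [[-0.06,-0.068,0,0,1],[-0.12,-0.136,0,0,1],[-0.18,-0.204,0,0,1],[-0.238,-0.272,0,0,1],[-0.238,-0.272,0,0,1],[-0.238,-0.272,0,0,1],[-0.238,-0.272,0,0,1],[-0.238,-0.272,0,0,1],[-0.238,-0.272,0,0,1]]
  ]
}}

```text
time_s: 4.8
position: [0.5741, -0.0775, 0.1667]
eef_rot: [-1.328, -2.846, -0.002]
force: [0.0, -0.1, -1.9]
gripper_width: 0.0197
grip_force: 59.4
```

Run:
```python
from h import *
go(.5785,-.078,.13)
```

```text
t 4.8 p [ 0.5741 -0.0775  0.1667] yang 0.6975308832902265 tilt [-0.0001  0.0012] q [ 0.1426  0.4149 -0.0683  1.8023  0.0329  0.9257  0.7578] F [ 0.0493 -0.1422 -1.9371] T [ 0.0191 -0.0126  0.049 ] w 0.01968415579348333 g 59.427649159915745
SCALED [-0.0044  0.004   0.049 ]
```

{"name": "jog_arm", "arguments": {
  "targets": [
    [[-0.0044,0.004,0.025,0,1],[-0.0044,0.004,0.049,0,1],[-0.0044,0.004,0.049,0,1],[-0.0044,0.004,0.049,0,1],[-0.0044,0.004,0.049,0,1]]
  ]
}}

```text
time_s: 5.3
position: [0.5792, -0.0793, 0.131]
eef_rot: [1.329, 2.845, 0.001]
force: [0.3, 0.8, -1.3]
gripper_width: 0.0195
grip_force: 59.4
```

Run:
```python
from h import *
import cv2
go(.5785,-.078,.061)
i=capture("scene")["color"]; j=capture("top")["color"]
cv2.imwrite("pics/s3.png",i);cv2.imwrite("pics/t3.png",j)
f=lambda i,x,y:cv2.resize(i[y:y+72,x:x+50],None,fx=8,fy=8,interpolation=cv2.INTER_CUBIC)
cv2.imwrite("pics/c3.png",np.hstack([f(i,272,163),f(j,303,145)]))
```

```text
t 5.3 p [ 0.5792 -0.0793  0.131 ] yang 0.696566434165758 tilt [0.0014 0.0001] q [ 0.1411  0.468  -0.065   1.8155  0.0384  0.8579  0.7546] F [ 0.2645  0.8442 -1.3488] T [-0.0126 -0.0063 -0.0283] w 0.01947382217256683 g 59.4290405837819
SCALED [0.002  0.0002 0.0933]
```

View pics/c3.png

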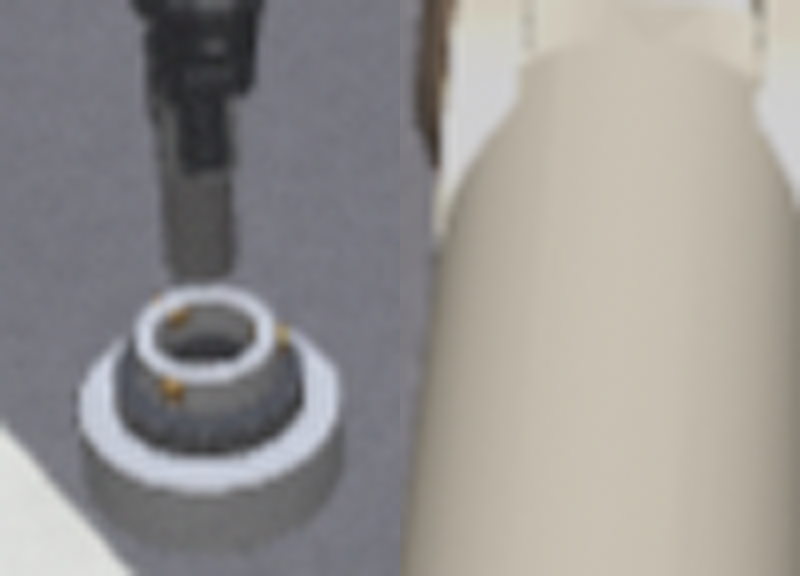

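Run:
```python
from h import *
import cv2
i=cv2.imread("pics/s3.png")
print(px("scene",[.5792,-.0793,.131]))
a=np.linspace(0,2*np.pi,60)
def circ(x,y,z,r): return np.array([px("scene",[x+r*np.cos(t),y+r*np.sin(t),z]) for t in a])
for c in((.5792,-.0793),(.5799,-.0794)):
  for nm,z,r in(("punch8",.083,.008),("punch11",.086,.011),("ring",.058,.023),("lower",.03,.042),("slim",.0415,.030),("punchtopTCP",.131,.011)):
    q=circ(*c,z,r); q=(q-[272,163]+.5)*8-.5; print(c,nm,q.min(0),q.max(0))
k=8; im=cv2.resize(i[163:235,272:322],None,fx=8,fy=8,interpolation=cv2.INTER_CUBIC)
def draw(x,y,z,r,col): cv2.polylines(im,[np.int32((circ(x,y,z,r)-[272,163]+.5)*8-.5)],True,col,1)
c=(.5792,-.0793)
draw(*c,.083,.008,(0,255,0));draw(*c,.086,.011,(0,255,0));draw(*c,.1,.011,(0,255,0))
c=(.5799,-.0794)
draw(*c,.058,.023,(0,0,255));draw(*c,.03,.042,(0,0,255));draw(*c,0,.042,(0,0,255));draw(*c,.0415,.03,(255,0,0));draw(*c,.0305,.03,(255,0,0))
cv2.imwrite("pics/c4.png",im)
```

```text
[296.0627 181.1786]
(0.5792, -0.0793) punch8 [178.3165 255.7174] [229.965  288.5077]
(0.5792, -0.0793) punch11 [168.0679 242.1768] [239.2051 287.227 ]
(0.5792, -0.0793) ring [134.9918 286.7454] [281.306  381.6513]
(0.5792, -0.0793) lower [ 80.9998 315.4254] [344.0236 489.9281]
(0.5792, -0.0793) slim [116.2137 312.1622] [305.2741 436.4495]
(0.5792, -0.0793) punchtopTCP [159.4524 126.8922] [232.511  171.3098]
(0.5799, -0.0794) punch8 [176.8933 256.8974] [228.5634 289.7145]
(0.5799, -0.0794) punch11 [166.638  243.3509] [237.8051 288.4379]
(0.5799, -0.0794) ring [133.5715 287.9088] [279.946 382.891]
(0.5799, -0.0794) lower [ 79.5803 316.5672] [342.7069 491.2079]
(0.5799, -0.0794) slim [114.7991 313.3193] [303.9339 437.7055]
(0.5799, -0.0794) punchtopTCP [157.9804 128.0501] [231.0705 172.5051]
```

View pics/c4.png

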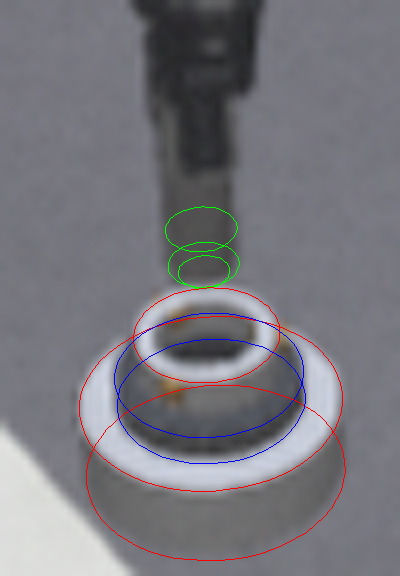

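The scene crop shows the punch foot at about crop (201,282) and the ring mouth at about (206,334). With height taken into account, the punch is within 1–2 mm of the axis. I'll go lower with a small correction.

{"name": "jog_arm", "arguments": {
  "targets": [
    [[-0.0005,0.001,0.012,0,1],[-0.0005,0.001,0.024,0,1],[-0.0005,0.001,0.03,0,1],[-0.0005,0.001,0.03,0,1],[-0.0005,0.001,0.03,0,1]]
  ]
}}

```text
time_s: 5.9
position: [0.579, -0.08, 0.1071]
eef_rot: [-1.332, -2.845, 0.0]
force: [0.1, -0.1, -2.0]
gripper_width: 0.0193
grip_force: 59.4
```

Run:
```python
from h import *
import cv2
st()
i=capture("scene")["color"]
st()
cv2.imwrite("pics/s5.png",i)
cv2.imwrite("pics/c5.png",cv2.resize(i[170:220,272:322],None,fx=12,fy=12,interpolation=cv2.INTER_CUBIC))
```

```text
t 5.9 p [ 0.579  -0.08    0.1071] yang 0.6951121424769714 tilt [-0.0007  0.0001] q [ 0.1404  0.5015 -0.0631  1.8276  0.0416  0.8145  0.7516] F [ 0.0504 -0.0919 -1.9901] T [ 0.005  -0.0042  0.0043] w 0.019319072373240716 g 59.411173104308546
t 5.95 p [ 0.5793 -0.0799  0.1075] yang 0.6952401341968023 tilt [-0.0001  0.0001] q [ 0.1404  0.5011 -0.0631  1.8273  0.0416  0.8145  0.7517] F [-0.1351  0.0825 -2.6336] T [0.0369 0.0043 0.0208] w 0.019499021584450507 g 59.415177782066166
```

View pics/c5.png

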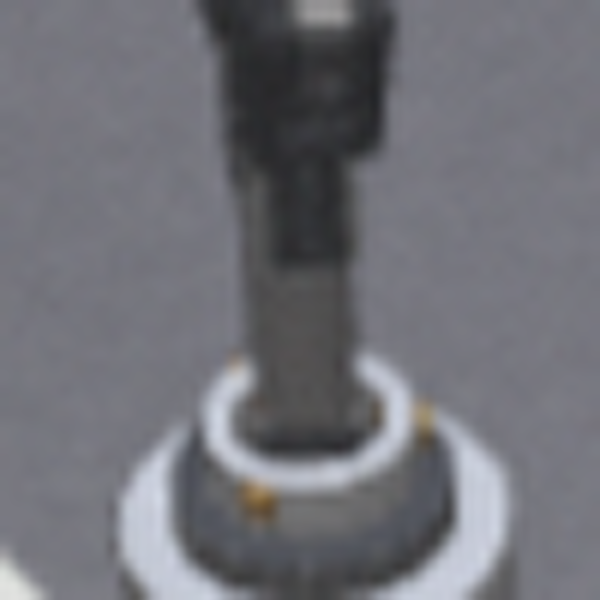

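The punch foot is at crop x≈303 against the mouth centre at 306, and its lower edge (y≈435) fits a centred punch. I'll insert slowly.

{"name": "jog_arm", "arguments": {
  "targets": [
    [[0.0004,0.0002,0.006,0,1],[0.0004,0.0002,0.012,0,1],[0.0004,0.0002,0.018,0,1],[0.0004,0.0002,0.024,0,1],[0.0004,0.0002,0.024,0,1],[0.0004,0.0002,0.024,0,1]]
  ]
}}

```text
time_s: 6.55
position: [0.579, -0.0795, 0.0893]
eef_rot: [-1.332, -2.845, 0.0]
force: [0.8, -0.9, -2.7]
gripper_width: 0.0199
grip_force: 59.4
```

Run:
```python
from h import *
st()
```

```text
t 6.55 p [ 0.579  -0.0795  0.0893] yang 0.695289148067016 tilt [-0.0005  0.0001] q [ 0.1388  0.5269 -0.0619  1.8367  0.0442  0.7799  0.7491] F [ 0.79   -0.9396 -2.7293] T [-0.0015 -0.024   0.0178] w 0.01991697532812258 g 59.42319301888347
```

{"name": "jog_arm", "arguments": {
  "targets": [
    [[0,0,0.008,0,1],[0,0,0.016,0,1],[0,0,0.024,0,1],[0,0,0.03,0,1],[0,0,0.034,0,1],[0,0,0.034,0,1],[0,0,0.034,0,1]]
  ]
}}

```text
time_s: 7.25
position: [0.5792, -0.0796, 0.064]
eef_rot: [-1.332, -2.845, -0.0]
force: [-0.0, 0.1, -2.1]
gripper_width: 0.0198
grip_force: 59.4
```

Run:
```python
from h import *
st()
```

```text
t 7.25 p [ 0.5792 -0.0796  0.064 ] yang 0.6952626301474214 tilt [-0.  0.] q [ 0.137   0.5647 -0.0598  1.8464  0.0479  0.7319  0.7461] F [-0.0118  0.1057 -2.0697] T [ 0.0449 -0.0079 -0.0385] w 0.01978641809414112 g 59.42486276384443
```

{"name": "jog_arm", "arguments": {
  "targets": [
    [[0,0,0.0013,0,1],[0,0,0.0013,0,1],[0,0,0.0013,0,0.5],[0,0,0.0013,0,0.5],[0,0,0.0013,0,0.4],[0,0,0.0013,0,0.4],[0,0,0.0013,0,0.4],[0,0,-0.02,0,0.4],[0,0,-0.05,0,0.4],[0,0,-0.09,0,0.3],[0,0,-0.12,0,0.28],[0,0,-0.12,0,0.28]]
  ]
}}

```text
time_s: 8.45
position: [0.5822, -0.0799, 0.1591]
eef_rot: [1.329, 2.838, 0.004]
force: [-0.6, 0.2, -1.1]
gripper_width: 0.0617
grip_force: 0.0
```

Run:
```python
from h import *
import cv2
go(.579,-.0795,.0625)
i=capture("scene")["color"]; cv2.imwrite("pics/s6.png",i)
cv2.imwrite("pics/c6.png",cv2.resize(i[140:220,257:337],None,fx=7,fy=7,interpolation=cv2.INTER_CUBIC))
```

```text
t 8.45 p [ 0.5822 -0.0799  0.1591] yang 0.6951284173394782 tilt [ 0.008  -0.0008] q [ 0.1425  0.433  -0.066   1.7946  0.0353  0.9071  0.7561] F [-0.5973  0.2378 -1.0552] T [-0.0356  0.0118  0.0076] w 0.061720826484060326 g 0.0
SCALED [ 0.0039 -0.0037  0.1287]
```

View pics/c6.png

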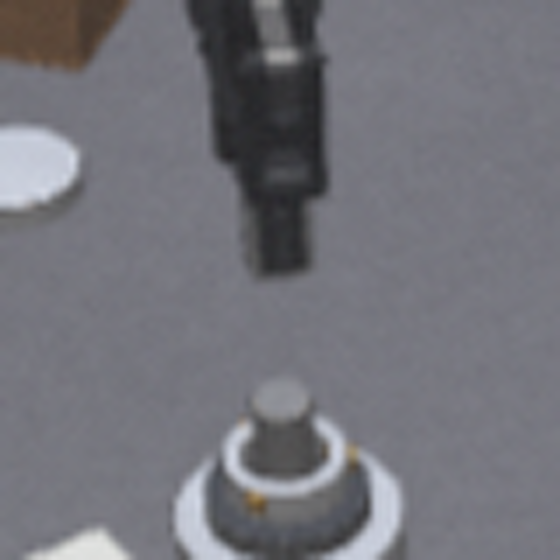

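The punch is seated upright in the pocket (top at crop (280,400)). Before gripping the ring I'll find how high the finger tips are at about 60 mm opening by touching a free patch of table.

{"name": "jog_arm", "arguments": {
  "targets": [
    [[0.05,0.023,0,0,0.28],[0.1,0.047,0,0,0.28],[0.15,0.07,0,0,0.28],[0.15,0.07,0.05,0,0.28],[0.15,0.07,0.1,0,0.28],[0.15,0.07,0.15,0,0.28],[0.15,0.07,0.18,0,0.28],[0.15,0.07,0.19,0,0.28],[0.15,0.07,0.199,0,0.28],[0.15,0.07,0.199,0,0.28],[0.15,0.07,0.199,0,0.28],[0.15,0.07,0.199,0,0.28]]
  ]
}}

```text
time_s: 9.7
position: [0.5484, 0.0405, 0.006]
eef_rot: [1.331, 2.844, 0.002]
force: [0.2, -0.5, -0.8]
gripper_width: 0.0612
grip_force: 0.0
```

{"name": "jog_arm", "arguments": {
  "targets": [
    [[0,0,0.005,0,0.28],[0,0,0.005,0,0.28],[0,0,0.005,0,0.28],[0,0,0.005,0,0.28]]
  ]
}}

```text
time_s: 10.1
position: [0.5474, 0.0405, 0.0011]
eef_rot: [1.332, 2.845, 0.0]
force: [0.3, -0.1, 0.4]
gripper_width: 0.0616
grip_force: 0.0
```

{"name": "jog_arm", "arguments": {
  "targets": [
    [[0,0,0.002,0,0.28],[0,0,0.002,0,0.28],[0,0,0.002,0,0.28]]
  ]
}}

```text
time_s: 10.4
position: [0.5473, 0.0404, -0.0006]
eef_rot: [-1.332, -2.845, 0.0]
force: [-0.2, 0.7, -1.0]
gripper_width: 0.0616
grip_force: 0.0
```

{"name": "jog_arm", "arguments": {
  "targets": [
    [[0,0,0.002,0,0.28],[0,0,0.002,0,0.28],[0,0,0.002,0,0.28]]
  ]
}}

```text
time_s: 10.7
position: [0.5473, 0.0404, -0.002]
eef_rot: [-1.332, -2.845, 0.0]
force: [0.3, -0.2, -1.0]
gripper_width: 0.0612
grip_force: 0.0
```

{"name": "jog_arm", "arguments": {
  "targets": [
    [[0,0,0.002,0,0.28],[0,0,0.002,0,0.28],[0,0,0.002,0,0.28]]
  ]
}}

```text
time_s: 11.0
position: [0.5473, 0.0404, -0.0035]
eef_rot: [-1.332, -2.845, 0.0]
force: [-0.3, -0.0, -0.3]
gripper_width: 0.0617
grip_force: 0.0
```

{"name": "jog_arm", "arguments": {
  "targets": [
    [[0,0,0.002,0,0.28],[0,0,0.002,0,0.28],[0,0,0.002,0,0.28]]
  ]
}}

```text
time_s: 11.3
position: [0.5473, 0.0404, -0.005]
eef_rot: [-1.332, -2.845, 0.0]
force: [-0.7, 0.6, -0.3]
gripper_width: 0.0615
grip_force: 0.0
```

{"name": "jog_arm", "arguments": {
  "targets": [
    [[0,0,0.0015,0,0.28],[0,0,0.0015,0,0.28],[0,0,0.0015,0,0.28]]
  ]
}}

```text
time_s: 11.6
position: [0.5475, 0.0404, -0.0053]
eef_rot: [1.332, 2.845, 0.0]
force: [-2.8, -0.1, 7.2]
gripper_width: 0.0617
grip_force: 3.7
```

{"name": "jog_arm", "arguments": {
  "targets": [
    [[0,0,0.0015,0,0.28],[0,0,0.0015,0,0.28],[0,0,0.0015,0,0.28]]
  ]
}}

```text
time_s: 11.9
position: [0.5475, 0.0405, -0.0054]
eef_rot: [1.332, 2.845, -0.0]
force: [-6.6, -1.5, 17.5]
gripper_width: 0.0612
grip_force: 9.0
```

Contact shows the tips at TCP + 5.3 mm when 61 mm open. Next: lift, go back over the chuck axis, and stop above the ring.

{"name": "jog_arm", "arguments": {
  "targets": [
    [[0,0,-0.05,0,0.28],[0,0,-0.1,0,0.2],[0,0,-0.16,0,0.15],[0,0,-0.19,0,0.15],[-0.05,-0.023,-0.19,0,0.15],[-0.1,-0.047,-0.19,0,0.15],[-0.15,-0.0705,-0.19,0,0.15],[-0.15,-0.0705,-0.19,0,0.15],[-0.15,-0.0705,-0.19,0,0.15],[-0.15,-0.0705,-0.15,0,0.15],[-0.15,-0.0705,-0.12,0,0.15],[-0.15,-0.0705,-0.12,0,0.15],[-0.15,-0.0705,-0.12,0,0.15],[-0.15,-0.0705,-0.12,0,0.15]]
  ]
}}

```text
time_s: 13.3
position: [0.5798, -0.079, 0.0841]
eef_rot: [1.329, 2.845, 0.002]
force: [0.6, -0.8, 0.7]
gripper_width: 0.0725
grip_force: 0.0
```

Run:
```python
from h import *
import cv2
go(.579,-.0795,.0285)
i=capture("scene")["color"]; cv2.imwrite("pics/s7.png",i)
cv2.imwrite("pics/c7.png",cv2.resize(i[160:230,262:332],None,fx=8,fy=8,interpolation=cv2.INTER_CUBIC))
go(.579,-.0795,.0285)
```

```text
t 13.3 p [ 0.5798 -0.079   0.0841] yang 0.696441266977453 tilt [0.0019 0.0002] q [ 0.1417  0.5346 -0.0668  1.8389  0.0485  0.7678  0.7457] F [ 0.5551 -0.8369  0.7118] T [-0.0479  0.0207 -0.0046] w 0.07246592268204098 g 0.0
SCALED [ 0.0003 -0.0014  0.0741]
t 13.35 p [ 0.58   -0.0793  0.0842] yang 0.6960753483401243 tilt [0.0024 0.    ] q [ 0.1419  0.5343 -0.0666  1.8388  0.0485  0.7676  0.7457] F [ 0.4391 -0.4205  1.1527] T [-0.0013  0.001   0.0255] w 0.07267001595379068 g 0.0
SCALED [ 0.0007 -0.0013  0.0743]
```

View pics/c7.png

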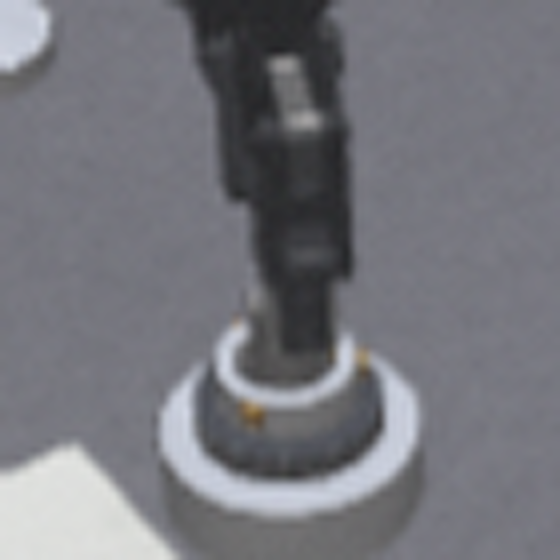

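The front finger lies outside the upper ring, above the slim ring (finger tip near crop (308,350), ring centre near (287,360)). I'll descend, then close on the ring.

{"name": "jog_arm", "arguments": {
  "targets": [
    [[0,-0.001,0.02,0,0.15],[0,-0.001,0.04,0,0.15],[0,-0.001,0.06,0,0.15],[0,-0.001,0.068,0,0.15],[0,-0.001,0.074,0,0.15],[0,-0.001,0.074,0,0.15],[0,-0.001,0.074,0,0.15],[0,-0.001,0.074,0,0.15]]
  ]
}}

```text
time_s: 14.15
position: [0.5788, -0.0803, 0.0278]
eef_rot: [1.331, 2.844, 0.001]
force: [-0.0, -0.8, 0.2]
gripper_width: 0.0726
grip_force: 0.0
```

Run:
```python
from h import *
import cv2
st()
i=capture("scene")["color"]
cv2.imwrite("pics/c8.png",cv2.resize(i[160:230,262:332],None,fx=8,fy=8,interpolation=cv2.INTER_CUBIC))
go(.579,-.0795,.0285)
```

```text
t 14.15 p [ 0.5788 -0.0803  0.0278] yang 0.6952513976963263 tilt [ 0.0011 -0.0001] q [ 0.1389  0.621  -0.0607  1.8573  0.0573  0.6639  0.7397] F [-0.0339 -0.83    0.2005] T [0.0301 0.0024 0.0191] w 0.07264908584846312 g 0.0
t 14.2 p [ 0.5788 -0.0804  0.0279] yang 0.6952274750530819 tilt [ 0.0011 -0.0001] q [ 0.139   0.6208 -0.0607  1.8574  0.0573  0.6639  0.7397] F [-0.4802 -0.565   0.035 ] T [-0.0444 -0.0578  0.0326] w 0.0723322784192941 g 0.0
SCALED [ 0.0007  0.001  -0.0008]
```

View pics/c8.png

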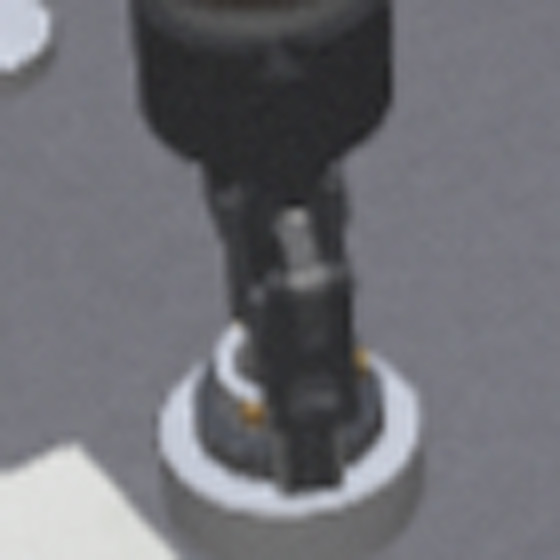

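The front finger hangs at the slim ring's side (tip near crop (308,488)), over the lower ring's rim with no contact force. I'll close.

{"name": "jog_arm", "arguments": {
  "targets": [
    [[0,0,0,0,0.25],[0,0,0,0,0.35],[0,0,0,0,1],[0,0,0,0,1],[0,0,0,0,1],[0,0,0,0,1]]
  ]
}}

```text
time_s: 14.8
position: [0.5794, -0.0798, 0.0286]
eef_rot: [1.33, 2.844, 0.002]
force: [-1.1, 0.2, 6.9]
gripper_width: 0.0575
grip_force: 62.9
```

Run:
```python
from h import *
st()
```

```text
t 14.8 p [ 0.5794 -0.0798  0.0286] yang 0.6956239579027867 tilt [0.0022 0.0003] q [ 0.1387  0.6197 -0.0613  1.857   0.0568  0.6644  0.7398] F [-1.0719  0.2079  6.8635] T [0.364  0.1049 0.0822] w 0.057525360791108066 g 62.86819892004132
```

{"name": "jog_arm", "arguments": {
  "targets": [
    [[0,0,-0.001,0.0,1],[0,0,-0.001,0.03,1],[0,0,-0.001,0.06,1],[0,0,-0.001,0.09,1],[0,0,-0.001,0.12,1],[0,0,-0.001,0.12,1],[0,0,-0.001,0.12,1]]
  ]
}}

```text
time_s: 15.5
position: [0.5793, -0.0799, 0.0287]
eef_rot: [1.591, 2.707, 0.002]
force: [1.1, 1.4, 3.7]
gripper_width: 0.0576
grip_force: 65.2
```

Run:
```python
from h import *
st()
```

```text
t 15.5 p [ 0.5793 -0.0799  0.0287] yang 0.5078346505786268 tilt [0.0019 0.0003] q [ 0.1021  0.6188 -0.0138  1.8583  0.0122  0.6627  0.5892] F [1.0515 1.3745 3.6676] T [ 0.4964 -0.4389 -0.1423] w 0.05761528785075499 g 65.23842673748732
```

```bash
cat >> h.py <<'E'
def tq(n=4):
    a=[];f=[]
    s,M=st()
    for k in range(n+1):
        if k: capture("top"); s=get_state()
        a.append(s["ft_torque"]);f.append(s["force"])
    a=np.array(a);print("Tz",a[:,2],a.mean(0),"Fxyz",np.mean(f,0),"Fy_tool",np.mean(f,0)@M[:,1],"Fx_tool",np.mean(f,0)@M[:,0])
E
python3 -c "
from h import *
tq()"
```

```text
t 15.5 p [ 0.5793 -0.0799  0.0287] yang 0.5078346505786268 tilt [0.0019 0.0003] q [ 0.1021  0.6188 -0.0138  1.8583  0.0122  0.6627  0.5892] F [1.0515 1.3745 3.6676] T [ 0.4964 -0.4389 -0.1423] w 0.05761528785075499 g 65.23842673748732
Tz [-0.1423 -0.2196 -0.1556 -0.1597 -0.1543] [ 0.566  -0.4878 -0.1663] Fxyz [1.1813 2.0051 4.8758] Fy_tool 2.016245644011757 Fx_tool 1.1745309445182948
```

{"name": "jog_arm", "arguments": {
  "targets": [
    [[0,0,0,0.02,1],[0,0,0,0.04,1],[0,0,0,0.06,1],[0,0,0,0.064,1],[0,0,0,0.064,1]]
  ]
}}

```text
time_s: 16.2
position: [0.5793, -0.0799, 0.0287]
eef_rot: [1.725, 2.624, 0.002]
force: [0.8, 1.8, 6.1]
gripper_width: 0.0576
grip_force: 65.4
```

```bash
python3 -c "
from h import *
tq()"
```

```text
t 16.2 p [ 0.5793 -0.0799  0.0287] yang 0.40760981312144634 tilt [0.0018 0.0002] q [ 0.0824  0.6187  0.0115  1.859  -0.0114  0.6622  0.5084] F [0.8337 1.8103 6.087 ] T [ 0.5554 -0.5136  0.0372] w 0.05764428290432723 g 65.42636264115572
Tz [ 0.0372  0.0484  0.0564  0.0348 -0.0053] [ 0.5796 -0.5441  0.0343] Fxyz [1.4662 1.9474 5.7611] Fy_tool 2.1280672494821173 Fx_tool 1.2034671366504286
```

{"name": "jog_arm", "arguments": {
  "targets": [
    [[0,0,0,0.016,1],[0,0,0,0.032,1],[0,0,0,0.048,1],[0,0,0,0.064,1]]
  ]
}}

```text
time_s: 16.8
position: [0.5793, -0.0799, 0.0287]
eef_rot: [1.855, 2.533, 0.002]
force: [1.2, 1.3, 5.4]
gripper_width: 0.0576
grip_force: 65.4
```

```bash
python3 -c "
from h import *
tq()"
```

```text
t 16.8 p [ 0.5793 -0.0799  0.0287] yang 0.306576706024916 tilt [0.0018 0.0002] q [ 0.0628  0.6189  0.037   1.8597 -0.0355  0.6618  0.4274] F [1.1658 1.3291 5.3525] T [ 0.5011 -0.475   0.2186] w 0.05762196475442524 g 65.42165379971266
Tz [ 0.2186 -0.1515 -0.2008 -0.2172 -0.2661] [ 0.5608 -0.5095 -0.1234] Fxyz [1.3946 1.9867 5.3801] Fy_tool 1.9387341023582176 Fx_tool 1.4711234238328113
```

{"name": "jog_arm", "arguments": {
  "targets": [
    [[0,0,0,0.016,1],[0,0,0,0.032,1],[0,0,0,0.048,1],[0,0,0,0.064,1]]
  ]
}}

```text
time_s: 17.4
position: [0.5793, -0.0799, 0.0287]
eef_rot: [1.98, 2.437, 0.002]
force: [1.4, 2.1, 5.3]
gripper_width: 0.0572
grip_force: 65.4
```

```bash
python3 -c "
from h import *
tq()"
```

```text
t 17.4 p [ 0.5793 -0.0799  0.0287] yang 0.2060251606250298 tilt [0.0018 0.0002] q [ 0.0431  0.6194  0.0624  1.8604 -0.0596  0.6618  0.3469] F [1.4121 2.0961 5.3251] T [ 0.4951 -0.5346  0.2241] w 0.057249687309711986 g 65.4254486784339
Tz [ 0.2241 -0.1315 -0.1392 -0.2024 -0.2627] [ 0.5314 -0.5463 -0.1023] Fxyz [1.1689 2.0525 5.5417] Fy_tool 1.5739273776921385 Fx_tool 1.7690277724897066
```

{"name": "jog_arm", "arguments": {
  "targets": [
    [[0,0,0,0.016,1],[0,0,0,0.032,1]]
  ]
}}

```text
time_s: 17.8
position: [0.5792, -0.0799, 0.0286]
eef_rot: [2.041, 2.387, 0.002]
force: [1.2, 2.0, 6.0]
gripper_width: 0.0576
grip_force: 65.4
```

```bash
cat >> h.py <<'E'
def r():
    s=get_state(); M=R.from_rotvec(s["eef_rot"]).as_matrix()
    print("turned",.6956-np.arctan2(M[1,1],M[0,1]),"Tz",s["ft_torque"][2],"jt",np.array(s["joint_torque"])[4:],"F",np.array(s["force"]),"p",np.array(s["position"]))
E
python3 -c "
from h import *
r()"
```

```text
turned 0.5398822448057362 Tz 0.22620996051725603 jt [0.4794 0.5695 0.0768] F [1.2163 1.9837 5.9596] p [ 0.5792 -0.0799  0.0286]
```

{"name": "jog_arm", "arguments": {
  "targets": [
    [[0,0,0,0.016,1],[0,0,0,0.032,1]]
  ]
}}

```text
time_s: 18.0
position: [0.5793, -0.0799, 0.0287]
eef_rot: [2.1, 2.335, 0.002]
force: [1.3, 2.2, 5.5]
gripper_width: 0.0575
grip_force: 65.4
```

```bash
python3 -c "
from h import *
r()"
```

```text
turned 0.5900448855351812 Tz 0.23562130659669545 jt [0.4694 0.5591 0.0643] F [1.2908 2.1992 5.5171] p [ 0.5793 -0.0799  0.0287]
```

{"name": "jog_arm", "arguments": {
  "targets": [
    [[0,0,0,0.016,1],[0,0,0,0.032,1]]
  ]
}}

```text
time_s: 18.2
position: [0.5792, -0.0799, 0.0287]
eef_rot: [2.158, 2.281, 0.002]
force: [1.4, 2.3, 5.9]
gripper_width: 0.0576
grip_force: 65.4
```

```bash
python3 -c "
from h import *
r()"
```

```text
turned 0.6402970210436423 Tz 0.1662316478674018 jt [0.4667 0.5478 0.0642] F [1.3666 2.2661 5.937 ] p [ 0.5792 -0.0799  0.0287]
```

{"name": "jog_arm", "arguments": {
  "targets": [
    [[0,0,0,0.016,1],[0,0,0,0.032,1]]
  ]
}}

```text
time_s: 18.4
position: [0.5792, -0.0799, 0.0286]
eef_rot: [2.215, 2.226, 0.002]
force: [0.9, 1.8, 5.3]
gripper_width: 0.0572
grip_force: 65.4
```

```bash
python3 -c "
from h import *
r()"
```

```text
turned 0.6905471472521393 Tz 0.19638228687856002 jt [0.4643 0.5363 0.0641] F [0.895  1.791  5.2667] p [ 0.5792 -0.0799  0.0286]
```

{"name": "jog_arm", "arguments": {
  "targets": [
    [[0,0,0,0.016,1],[0,0,0,0.032,1]]
  ]
}}

```text
time_s: 18.6
position: [0.5792, -0.0799, 0.0287]
eef_rot: [2.27, 2.17, 0.002]
force: [1.3, 2.8, 5.0]
gripper_width: 0.0574
grip_force: 65.4
```

```bash
python3 -c "
from h import *
r()"
```

```text
turned 0.740815357505576 Tz 0.13801800667652755 jt [0.4622 0.5245 0.064 ] F [1.2724 2.7504 4.9789] p [ 0.5792 -0.0799  0.0287]
```

{"name": "jog_arm", "arguments": {
  "targets": [
    [[0,0,0,0.016,1],[0,0,0,0.032,1]]
  ]
}}

```text
time_s: 18.8
position: [0.5792, -0.0799, 0.0287]
eef_rot: [2.324, 2.112, 0.002]
force: [0.9, 2.3, 5.6]
gripper_width: 0.0576
grip_force: 65.4
```

```bash
python3 -c "
from h import *
r()"
```

```text
turned 0.7911285793927585 Tz 0.1339433475265242 jt [0.46   0.5126 0.0639] F [0.92   2.3224 5.5763] p [ 0.5792 -0.0799  0.0287]
```

```bash
python3 -c "
from h import *
r()
for k in range(3): capture('top'); r()"
```

```text
turned 0.7911285793927585 Tz 0.1339433475265242 jt [0.46   0.5126 0.0639] F [0.92   2.3224 5.5763] p [ 0.5792 -0.0799  0.0287]
turned 0.7927794374725678 Tz -0.1400351361576777 jt [0.6826 0.5028 0.1755] F [0.9642 1.6456 5.35  ] p [ 0.5792 -0.0799  0.0287]
turned 0.7917627036926901 Tz -0.17523494201510953 jt [0.7295 0.5144 0.0616] F [1.166  2.5407 6.7302] p [ 0.5792 -0.0799  0.0287]
turned 0.7914117438854427 Tz -0.19863581223267932 jt [0.7386 0.5145 0.153 ] F [1.4833 2.035  6.3915] p [ 0.5792 -0.0799  0.0286]
```

{"name": "jog_arm", "arguments": {
  "targets": [
    [[0,0,0,0.016,1]]
  ]
}}

```text
time_s: 19.05
position: [0.5792, -0.0799, 0.0286]
eef_rot: [2.35, 2.084, 0.002]
force: [0.6, 2.3, 6.1]
gripper_width: 0.0575
grip_force: 65.4
```

```bash
python3 -c "
from h import *
r()"
```

```text
turned 0.815696284159033 Tz 0.2140802909127679 jt [0.5048 0.5054 0.2413] F [0.5749 2.3328 6.0595] p [ 0.5792 -0.0799  0.0286]
```

{"name": "jog_arm", "arguments": {
  "targets": [
    [[0,0,0,0.016,1]]
  ]
}}

```text
time_s: 19.15
position: [0.5792, -0.0799, 0.0287]
eef_rot: [2.377, 2.053, 0.002]
force: [1.9, 2.1, 5.8]
gripper_width: 0.0573
grip_force: 65.4
```

```bash
python3 -c "
from h import *
r()"
```

```text
turned 0.8413581969606574 Tz 0.20799385173105106 jt [0.4669 0.4998 0.0761] F [1.864  2.1421 5.8376] p [ 0.5792 -0.0799  0.0287]
```

{"name": "jog_arm", "arguments": {
  "targets": [
    [[0,0,0,0.016,1]]
  ]
}}

```text
time_s: 19.25
position: [0.5792, -0.0799, 0.0287]
eef_rot: [2.402, 2.023, 0.002]
force: [1.1, 3.1, 5.8]
gripper_width: 0.0574
grip_force: 65.4
```

```bash
python3 -c "
from h import *
r()"
```

```text
turned 0.8665737752340253 Tz 0.17721365863158597 jt [0.4574 0.494  0.0616] F [1.1279 3.0587 5.8141] p [ 0.5792 -0.0799  0.0287]
```

{"name": "jog_arm", "arguments": {
  "targets": [
    [[0,0,0,0.016,1]]
  ]
}}

```text
time_s: 19.35
position: [0.5792, -0.0799, 0.0287]
eef_rot: [2.427, 1.993, 0.002]
force: [2.5, 3.2, 5.9]
gripper_width: 0.0574
grip_force: 65.4
```

```bash
python3 -c "
from h import *
r()"
```

```text
turned 0.8915922986914369 Tz 0.20397070140353515 jt [0.4452 0.4881 0.0502] F [2.5454 3.1823 5.8765] p [ 0.5792 -0.0799  0.0287]
```

{"name": "jog_arm", "arguments": {
  "targets": [
    [[0,0,0,0.016,1]]
  ]
}}

```text
time_s: 19.45
position: [0.5792, -0.0799, 0.0287]
eef_rot: [2.452, 1.962, 0.002]
force: [1.6, 1.9, 6.7]
gripper_width: 0.0575
grip_force: 65.5
```

```bash
python3 -c "
from h import *
r()"
```

```text
turned 0.9167217128806453 Tz 0.2211252196982764 jt [0.4178 0.4827 0.0215] F [1.5722 1.8667 6.6775] p [ 0.5792 -0.0799  0.0287]
```

Joint 7's torque is clean: it is steady at 0.064 and bends away at about 0.88 rad with a slope of about 1.1 N m/rad. First touch is therefore at about 0.88 rad, and I'll aim for about 1.0 rad.

{"name": "jog_arm", "arguments": {
  "targets": [
    [[0,0,0,0.016,1]]
  ]
}}

```text
time_s: 19.55
position: [0.5792, -0.08, 0.0287]
eef_rot: [2.477, 1.931, 0.002]
force: [0.5, 2.5, 6.8]
gripper_width: 0.0575
grip_force: 65.4
```

```bash
python3 -c "
from h import *
r()"
```

```text
turned 0.9417192762494873 Tz 0.2844215025296276 jt [ 0.3863  0.4767 -0.0118] F [0.5098 2.4846 6.826 ] p [ 0.5792 -0.08    0.0287]
```

{"name": "jog_arm", "arguments": {
  "targets": [
    [[0,0,0,0.016,1]]
  ]
}}

```text
time_s: 19.65
position: [0.5792, -0.0799, 0.0287]
eef_rot: [2.501, 1.9, 0.002]
force: [1.4, 2.0, 5.6]
gripper_width: 0.0574
grip_force: 65.4
```

```bash
python3 -c "
from h import *
r()"
```

```text
turned 0.9666513903043945 Tz 0.2831042664705506 jt [ 0.3521  0.4707 -0.0469] F [1.4184 2.0168 5.5778] p [ 0.5792 -0.0799  0.0287]
```

{"name": "jog_arm", "arguments": {
  "targets": [
    [[0,0,0,0.012,1]]
  ]
}}

```text
time_s: 19.75
position: [0.5792, -0.0799, 0.0287]
eef_rot: [2.518, 1.877, 0.002]
force: [2.1, 2.5, 5.8]
gripper_width: 0.0575
grip_force: 65.4
```

```bash
python3 -c "
from h import *
r(); capture('top'); r(); capture('top'); r()"
```

```text
turned 0.9853772967405288 Tz 0.29685553325402736 jt [ 0.2911  0.4678 -0.1909] F [2.0542 2.472  5.8142] p [ 0.5792 -0.0799  0.0287]
turned 0.9865190896340433 Tz 0.12310298497778785 jt [ 0.4633  0.4588 -0.0727] F [1.0976 1.9318 5.2883] p [ 0.5791 -0.0799  0.0286]
turned 0.9856826940720023 Tz -0.06320408129694365 jt [ 0.5416  0.469  -0.0986] F [2.3153 3.5072 6.8413] p [ 0.5792 -0.0799  0.0287]
```

{"name": "jog_arm", "arguments": {
  "targets": [
    [[0,0,-0.001,0,0.15],[0,0,-0.001,0,0.15],[0,0,-0.001,0,0.15],[0,0,-0.001,0,0.15],[0,0,-0.01,0,0.15],[0,0,-0.03,0,0.15],[0,0,-0.08,0,0.15],[0,0,-0.14,0,0.15],[0,0,-0.2,0,0.15],[0,0,-0.2,0,0.15],[0,0,-0.2,0,0.15]]
  ]
}}

```text
time_s: 20.95
position: [0.5796, -0.0805, 0.1809]
eef_rot: [2.518, 1.874, 0.006]
force: [-0.2, 0.3, -0.8]
gripper_width: 0.0728
grip_force: 0.0
```

Run:
```python
from h import *
import cv2
st()
i=capture("scene")["color"]
cv2.imwrite("pics/c9.png",cv2.resize(i[165:235,262:332],None,fx=8,fy=8,interpolation=cv2.INTER_CUBIC))
```

```text
t 20.95 p [ 0.5796 -0.0805  0.1809] yang -0.29120379104019917 tilt [ 0.0048 -0.    ] q [-0.0969  0.4096  0.2406  1.7897 -0.1175  0.9515 -0.0987] F [-0.1667  0.2861 -0.7721] T [-0.013  -0.0136 -0.0263] w 0.07278441382717547 g 0.0
```

View pics/c9.png

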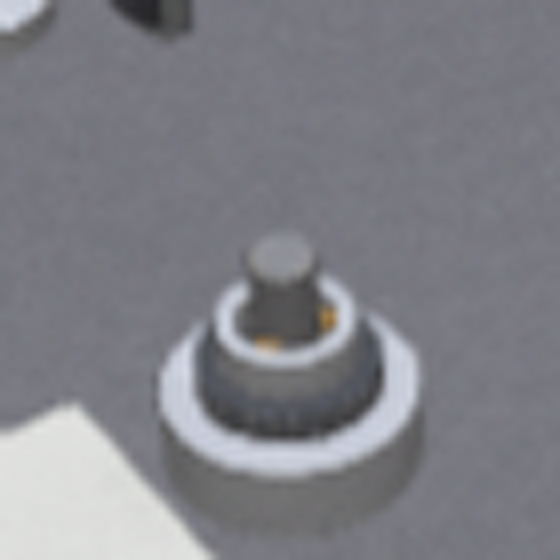

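The punch stands upright and centred (top at crop (284,258)), the brass jaws have moved in against it, and the gripper is clear. I'll hand it in.

```bash
python3 -c "
from station import *
print(finish_job())"
```

```text
the job is handed in; nothing more can be done
None
```

The job is handed in: the long punch stands upright in the chuck and the slim ring is turned about 0.1 rad past first touch, inside the snug range by torque, with the gripper released and clear; no verdict came back.

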